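Start the glazing booth from its control rack

TASK

Start up the glazing booth at its control rack: first press the raised end of the mains rocker so that it tips fully on, then push the square extractor-fan key fully home, and after that push the long bar-shaped turntable key fully home, so that all three stay down. Do not press the round stop key, leave every switch module seated in its bay, and do not pick up, knock over or shove aside the pots, jar and tools standing in and around the rack.

Things in the scene. Friction and masses are not known exactly. Their poses are not given: they have to be found in the camera images.
- rack: Control rack, fixed to the bench: grey tray 84 mm (x) by 396 mm (y), walls 40 mm high and 6 mm thick, floor 10 mm thick, with five square bays (72 mm inside) in a row along its y axis at 78 mm centres. Four bays hold switch modules, the fifth a clay cup. Origin: centre of its underside, on the table; x points across the row, away from the robot, z up.
- mains_module: Drop-in switch module with the mains rocker on top: grey plastic block 66 x 66 mm, 60 mm high (0.28 to 0.46 kg), standing loose with 3 mm play all round on the floor of one of the rack's five bays (which one varies), its upper 30 mm proud of the rack's walls, its top face 70 mm above the table. Origin: centre of its underside; axes parallel to the rack's.
- fan_module: Drop-in switch module with the square extractor-fan key on top: grey plastic block 66 x 66 mm, 60 mm high (0.28 to 0.46 kg), standing loose with 3 mm play all round on the floor of one of the rack's five bays (which one varies), its upper 30 mm proud of the rack's walls, its top face 70 mm above the table. Origin: centre of its underside; axes parallel to the rack's.
- turntable_module: Drop-in switch module with the long bar-shaped turntable key on top: grey plastic block 66 x 66 mm, 60 mm high (0.28 to 0.46 kg), standing loose with 3 mm play all round on the floor of one of the rack's five bays (which one varies), its upper 30 mm proud of the rack's walls, its top face 70 mm above the table. Origin: centre of its underside; axes parallel to the rack's.
- stop_module: Drop-in switch module with the round mushroom-shaped stop key on top: grey plastic block 66 x 66 mm, 60 mm high (0.28 to 0.46 kg), standing loose with 3 mm play all round on the floor of one of the rack's five bays (which one varies), its upper 30 mm proud of the rack's walls, its top face 70 mm above the table. Origin: centre of its underside; axes parallel to the rack's.
- mains (a joint): Angle of the mains rocker, rad: about 0 off, 0.44 on. Cream V-shaped rocker, 50 mm (module's x) by 28 mm, tipping about its middle (bottom of the V, 78 mm above the table). Off: its +x half lies level, its half towards the robot (-x) slopes up to 89 mm at the outer end. Press that half down until level (78 mm): on. Friction about 3 N at the outer end; stays where it is left.
- mains_press (a point): Point to press on the rocker: on the surface of its half towards the robot, 19 mm from the middle and 6 mm from the outer end. About 86 mm above the table when off, 78 mm when on; moves with the rocker.
- fan (a joint): Travel of the extractor-fan key, in m: about 0 standing up, 0.008 fully home; moves straight down. Cream plastic, square, 28 x 28 mm, flat top. It is a latching key without a spring: friction of about 3 N, and it stays as far down as it was pushed. 
- fan_top (a point): Centre of the top surface of the square fan key; moves down with it. 84 mm above the table when up, 76 mm when fully home (still 6 mm proud of its module).
- turntable (a joint): Travel of the turntable key, in m: about 0 standing up, 0.008 fully home; moves straight down. Cream plastic, a long bar, 52 mm (module's x) by 18 mm (y), flat top. It is a latching key without a spring: friction of about 3 N, and it stays as far down as it was pushed. 
- turntable_top (a point): Centre of the top surface of the bar-shaped turntable key; moves down with it. 84 mm above the table when up, 76 mm when fully home (still 6 mm proud of its module).
- stop (a joint): Travel of the stop key, in m: about 0 standing up, 0.008 fully home; moves straight down. Cream plastic, a round mushroom of 38 mm diameter with bevelled rim. Not to be pressed. It is a latching key without a spring: friction of about 3 N, and it stays as far down as it was pushed. 
- stop_top (a point): Centre of the top surface of the round stop key; moves down with it. 84 mm above the table when up, 76 mm when fully home (still 6 mm proud of its module).
- test_cup: Bystander: loose biscuit-fired clay cup without a handle, rim 54 mm across, 85 mm high, standing in the remaining bay of the rack (rim 95 mm above the table). Origin: centre of its underside.
- mug: Bystander: cream mug, 72 mm across, 80 mm high, on the table between robot and rack. Origin: centre of its underside.
- bowl: Bystander: clay bowl, 90 mm across, 45 mm high, between robot and rack. Origin: centre of its underside.
- rib: Bystander: flat wooden potter's rib, 55 x 85 x 8 mm, between robot and rack. Origin: centre of its underside.
- bud_vase: Bystander: cream narrow-necked vase, 76 mm across, 125 mm high, beyond the rack. Origin: centre of its underside.
- glaze_jar: Bystander: amber jar with a white lid, 68 mm across, 85 mm high, beyond the rack. Origin: centre of its underside.
- brush: Bystander: glaze brush, 140 mm long, lying beyond the rack. Origin: at its underside, within its length.

How it is judged:
On the way, in this order (a step that is already met when the one before it is completed fails the run):
1. the mains rocker is on (value of joint mains above 0.38 rad), for 0.1 s.
2. the square fan key is home (value of joint fan above 0.0066 m), for 0.1 s.
3. the bar-shaped turntable key is home (value of joint turntable above 0.0066 m), for 0.1 s.
At the end, for the whole second after the job is handed in: Mains rocker on (over 0.38 of 0.44 rad), fan and turntable keys home (over 6.6 of 8 mm), stop key up (under 2.5 mm down), every module seated (within 4 mm of its bay floor, tilt under 0.08 rad), every bystander at rest within 25 mm of its start and (brush apart) tilted under 0.3 rad (value of joint mains above 0.38 rad and value of joint each of fan, turntable above 0.0066 m and value of joint stop below 0.0025 m and z of each of mains_module, fan_module, turntable_module, stop_module in the frame of rack below 0.014 m and angle between each of mains_module, fan_module, turntable_module, stop_module's own z axis and vertical below 0.08 rad and distance of each of test_cup, mug, bowl, bud_vase, glaze_jar, brush, rib from where it was at the start of the episode below 0.025 m and linear speed of each of test_cup, mug, bowl, bud_vase, glaze_jar, brush, rib below 0.02 m/s and angle between each of test_cup, mug, bowl, bud_vase, glaze_jar, rib's own z axis and vertical below 0.3 rad); the robot touches nothing.
It fails at once if the fan or turntable key goes down before the mains rocker is on (value of joint mains below 0.36 rad and value of joint any of fan, turntable above 0.003 m).
It fails at once if the turntable key goes down before the fan key is home (value of joint fan below 0.0062 m and value of joint turntable above 0.003 m).
It fails at once if the stop key is pressed (more than 3 mm) (value of joint stop above 0.003 m).
It fails at once if a switch module is lifted out of its bay (8 mm) or tipped (z of any of mains_module, fan_module, turntable_module, stop_module in the frame of rack above 0.018 m or angle between any of mains_module, fan_module, turntable_module, stop_module's own z axis and vertical above 0.15 rad).
It fails at once if a pot, jar or tool is lifted or shifted by more than 25 mm, or a pot or the jar is tipped over (distance of any of test_cup, mug, bowl, bud_vase, glaze_jar, brush, rib from where it was at the start of the episode above 0.025 m or angle between any of test_cup, mug, bowl, bud_vase, glaze_jar, rib's own z axis and vertical above 0.5 rad).
It also fails if it takes over 48 s, if anything falls off the work surface, if the arm or the gripper's body presses on something with over 40 N, if the wrist force passes 120 N, or if a joint passes its speed limit or range.

ROBOT

A 7-joint arm with a two-finger parallel gripper is mounted at the origin on the work surface. World frame = base frame: x ahead of the robot, y to its left, z up, the work surface at z = 0. Lengths are in m, angles in rad, forces in N, time in s.
With the tool pointing down it reaches from about 0.425 to 0.925 m from the base axis. Payload 6.8 kg.
Tool frame: the origin (TCP) lies on the front face of the gripper's body, between the roots of the fingers; the fingertips stand 73 mm ahead of it and the grasp point (between the pads) lies 54 mm ahead of it (env.nose_length is the distance from the TCP to the fingertips, in m); z points along the fingers, y is the line along which they close (so a half turn about z gives the same grasp; the last joint's range is limited). The gripper opens to 85 mm and grips with 20 to 120 N. Pads are 22 mm wide; open, the fingers measure 114 mm over their backs; the gripper's body (76 mm by 85 mm) begins 54 mm behind the grasp point. The pads swing forward as they close: fully open they stand 13 mm farther back than shut.
Start: joints at [-1.211, 0.477, 0.022, 1.555, -0.011, 1.109, -0.083], TCP at [0.304, 0.602, 0.304] pointing down, gripper open.
Joint ranges: [-2.96, 2.96], [-0.34, 2.1], [-1.41, 1.46], [0.24, 2.44], [-1.37, 4.51], [0.17, 1.92], [-2.96, 2.96]. Speed limits (rad/s): [2.39, 2.39, 3.14, 3.14, 3.14, 3.14, 3.14].

INTERFACE

Orientations are given as a unit quaternion [w, x, y, z].
In Python, from cell import env, kin, camera, calibration, job gives the robot as it stands. The module is installed in compiled form; this text tells all that it offers. Calls block until the motion is done:
- env.reach(position, orientation): joint-space move of the TCP to a pose.
- env.movel(position, velocity=0.15, rot=None, stop_force=None): straight line of the TCP; rot=None keeps the orientation; velocity is the mean speed in m/s. With stop_force (N) it stops when the force on the tool has changed by that much, and returns True; else False.
- env.goto_joints(angles): joint-space move.
- env.grip(opening, f_grip=None): finger opening in m; f_grip is the grip in N (None keeps the last); returns when the fingers have stopped.
- env.dwell(seconds).
- kin.inverse_kinematics(position, orientation): joint angles nearest the present ones, or None.
- env.get_state(): the state.
- camera(name): name is "scene" or "side" or "wrist"; returns (picture, depth): 400x640x3 uint8, blue, green, red; 400x640 float32, m along the optical axis (not along the pixel's ray), 0 where there is no reading.
- calibration(name): a dict with "fx", "fy", "cx", "cy" (pixels), "rvec" (rotation vector, rad) and "tvec" (3), from world to camera coordinates, as OpenCV has them. Camera axes: x right, y down, z forward; pixel columns grow to the right and rows downward; lengths in m; the calibration is good to about 2 mm. A picture is of the moment at which its call begins: read the wrist's pose just before it. calibration takes no time and is no camera call; for the wrist camera it gives the pose at the moment of the call.
A pose or a line that the arm cannot do raises env.PlanningError and nothing moves.
- job.job_done(): hands the job in; it is judged then, once.
The state is a dict: "time": time; "qpos": joint angles; "joint_velocities": joint speeds; "joint_torque": joint torques, N m; "tcp_pos": TCP position; "orientation": TCP orientation; "force": force on the tool from outside, world axes, zero at the start; "torque": the same for the moment, N m; "opening": finger opening in m; "gripper_force": force on a finger pad.
Only numpy, scipy, OpenCV 4.12 (cv2) and the standard library are available. Lean on these libraries where they do the work, as an engineer would, in place of code of your own. Each camera call takes 0.05 s, during which the arm holds its last target. There are 200 camera calls.

## Working session

There is one attempt and no reset: what is moved stays moved. The work goes in short steps, each a Python script; the robot and the scene stay as the last script left them, time stands still between calls to the robot, and variables do not carry over. Pictures are saved under pics/ and viewed, at most 10 in all, crops included, and the job is handed in when it is done.

```bash
mkdir -p pics
cat > h.py <<'E'
import numpy as np, cv2
from cell import env, kin, camera, calibration, job
def shot(name, fn):
    c=calibration(name); p,d=camera(name); cv2.imwrite('pics/'+fn+'.png',p); np.savez('pics/'+fn,p=p,d=d,**{k:np.array(v) for k,v in c.items()})
def cloud(fn):
    z=np.load('pics/'+fn+'.npz'); d=z['d']; v,u=np.mgrid[:400,:640]
    P=np.stack([(u-z['cx'])/z['fx']*d,(v-z['cy'])/z['fy']*d,d],-1)
    R=cv2.Rodrigues(z['rvec'])[0]; W=(P-z['tvec'].reshape(3))@R
    W[d==0]=np.nan; return z['p'],W
E
python3 - <<'E'
from h import *
shot('scene','scene0'); shot('side','side0')
s=env.get_state(); print(s['tcp_pos'],s['orientation'],s['time'],env.nose_length)
for n in ('scene','side'):
    c=calibration(n); R=cv2.Rodrigues(np.array(c['rvec']))[0]; print(n,-R.T@np.array(c['tvec']).ravel())
E
```

```text
[0.30418436 0.60211865 0.30301793] [-1.31189224e-04  2.31752081e-01  9.72774535e-01 -8.12850844e-04] 0.1 0.0726
scene [ 0.84155773 -0.38638639  0.5756624 ]
side [0.3914089  0.69973208 0.68073314]
```

View pics/scene0.png

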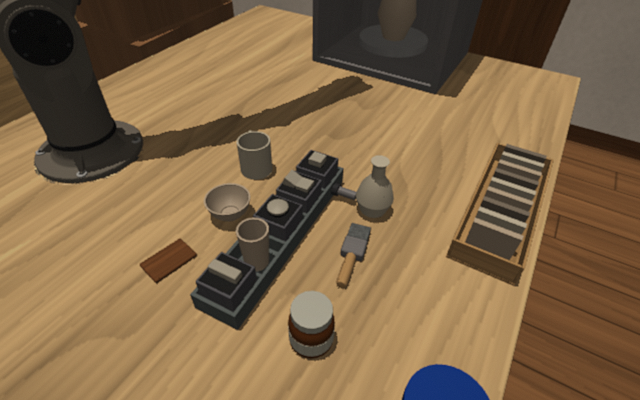

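View pics/side0.png

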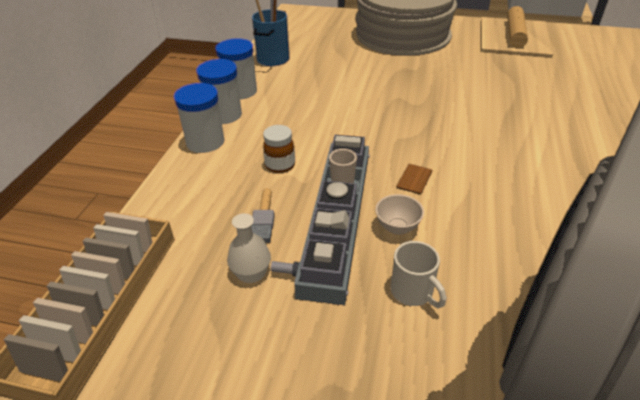

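The scene view shows, from the far (+y) end: square fan key (318,158), mains rocker (298,182), round stop (278,206), cup (253,243) and turntable bar (225,270). The side view agrees: fan (323,252), rocker (332,218), stop (337,189), bar (348,142).

Run:
```python
from h import *
seeds={'scene0':dict(fan=(318,158),mains=(298,182),stop=(278,206),tt=(225,270)),'side0':dict(fan=(323,252),mains=(332,218),stop=(337,189),tt=(348,142))}
for fn,S in seeds.items():
    p,W=cloud(fn); cen=[]
    for k,(u,v) in S.items():
        c=W[v,u]; 
        near=np.hypot(W[...,0]-c[0],W[...,1]-c[1])<.042
        key=W[near&(W[...,2]>.0765)&(W[...,2]<.094)&(p.min(-1)>90)]
        q=key[:,:2]; (x,y),(a,b),ang=cv2.minAreaRect((q*1000).astype(np.float32))
        top=W[near&(abs(W[...,2]-.070)<.0025)]; r=cv2.minAreaRect((top[:,:2]*1000).astype(np.float32))
        print(fn,k,'seed',c.round(3),'key n',len(q),'mean',key.mean(0).round(4),'rect',np.round([x,y,a,b,ang],1),'zmax',key[:,2].max().round(4),'top',len(top),np.round([*r[0],*r[1],r[2]],1))
```

```text
scene0 fan seed [0.528 0.164 0.086] key n 104 mean [0.524  0.1681 0.0845] rect [523.9 168.6  26.5  26.4   4.6] zmax 0.0868 top 447 [525.4 162.   65.5  79.2   4. ]
scene0 mains seed [0.529 0.088 0.079] key n 262 mean [0.5285 0.091  0.0815] rect [529.8  91.1  47.   28.9   3.9] zmax 0.0895 top 430 [530.4  90.8  65.8  68.7   2.6]
scene0 stop seed [0.537 0.011 0.084] key n 234 mean [0.5354 0.0109 0.0827] rect [534.   12.8  35.6  35.6  49.2] zmax 0.0865 top 655 [535.2  13.   65.6  66.5   2.7]
scene0 tt seed [ 0.547 -0.144  0.083] key n 300 mean [ 0.5446 -0.1428  0.0841] rect [ 543.9 -142.3   50.3   17.4    3.1] zmax 0.0867 top 1033 [ 545.1 -142.9   66.6   66.4    3.1]
side0 fan seed [0.521 0.175 0.083] key n 241 mean [0.5218 0.1706 0.083 ] rect [522.1 169.4  27.6  29.1   3.8] zmax 0.0858 top 880 [522.2 170.2  65.8  68.6   3.9]
side0 mains seed [0.524 0.091 0.079] key n 350 mean [0.5241 0.0914 0.0804] rect [525.4  90.8  53.6  30.8   3.4] zmax 0.0895 top 516 [527.   92.5  65.6  67.5   3.3]
side0 stop seed [0.53  0.021 0.084] key n 228 mean [0.5319 0.0165 0.081 ] rect [532.9  13.8  35.4  38.5  29.2] zmax 0.0851 top 560 [531.8  21.6  65.5  82.1   4.2]
side0 tt seed [ 0.54  -0.136  0.079] key n 154 mean [ 0.5421 -0.1403  0.0825] rect [ 542.7 -142.6   51.9   22.4    6.8] zmax 0.0851 top 251 [ 542.5 -141.7   65.5   65.     3. ]
```

Both views agree within about 4 mm. The key sizes, heights and 78 mm spacing also match, with rack yaw at about 3.8°. Next I press the rocker with closed fingers.

```bash
cat >> h.py <<'E'
from scipy.spatial.transform import Rotation as Ro
yaw=.0659; q=(Ro.from_euler('z',yaw)*Ro.from_euler('x',np.pi)).as_quat(scalar_first=True)
X=np.array([np.cos(yaw),np.sin(yaw)])
C=dict(fan=np.array([.523,.169]),mains=np.array([.5275,.091]),tt=np.array([.5435,-.1425]))
N=env.nose_length
def press(xy,ztop,zend,F=15,zc=.15):
    xy=list(xy)
    env.movel(xy+[ztop+.008+N],velocity=.12)
    f0=env.get_state()['force']
    hit=env.movel(xy+[zend+N],velocity=.02,stop_force=F)
    s=env.get_state(); print('hit',hit,'tip z',(s['tcp_pos'][2]-N).round(4),'xy',s['tcp_pos'][:2].round(4),'dF',(s['force']-f0).round(1),s['time'])
    env.movel(xy+[zc+N],velocity=.12)
E
python3 - <<'E'
from h import *
env.grip(0.0)
p=list(C['mains']-.019*X)
env.reach(p+[.18+N],q); print(env.get_state()['tcp_pos'],env.get_state()['time'])
press(p,.088,.0745,zc=.18)
shot('scene','scene1'); shot('wrist','wrist1'); print(env.get_state()['time'])
p_,W=cloud('scene1')
m=(np.abs((W[...,:2]-C['mains'])@X)<.027)&(np.abs((W[...,:2]-C['mains'])@np.array([-X[1],X[0]]))<.012)&(W[...,2]>.072)&(W[...,2]<.1)
a=(W[m][:,:2]-C['mains'])@X
for lo in np.arange(-.027,.027,.009): 
    k=(a>=lo)&(a<lo+.009); print(lo.round(3),k.sum(),np.median(W[m][k,2]).round(4) if k.any() else None)
cv2.imwrite('pics/crop1.png',np.hstack([cv2.resize(p_[120:330,160:380],None,fx=1.9,fy=1.9),cv2.resize(cv2.imread('pics/wrist1.png'),(380,399))]))
E
```

```text
[0.50873677 0.09085244 0.25265581] 2.8667
hit True tip z 0.0772 xy [0.5082 0.0896] dF [-2.2 -0.   8.8] 4.6
5.7083
-0.027 33 0.0777
-0.018 40 0.078
-0.009 40 0.0781
-0.0 29 0.081
0.009 29 0.0846
0.018 70 0.0836
```

View pics/crop1.png

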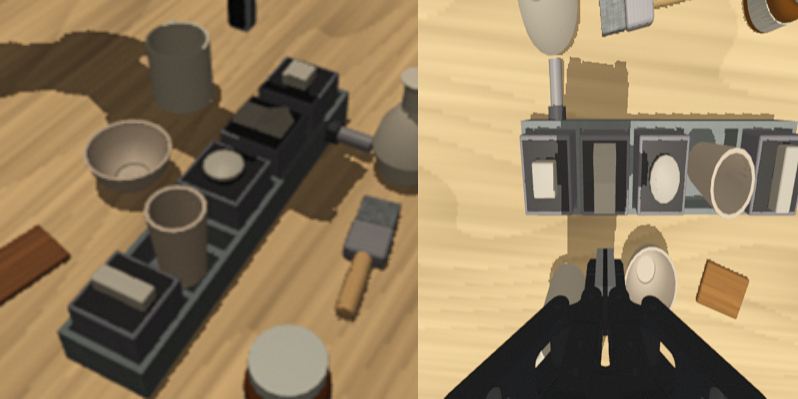

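The picture and depths show the rocker's near half level at 78 mm, so it is on. Nothing has been disturbed. Fan and turntable next.

Run:
```python
from h import *
for k in ('fan','tt'):
    env.movel(list(C[k])+[.15+N],velocity=.15)
    press(C[k],.084,.0725)
env.movel([.54,-.16,.22+N],velocity=.15)
shot('side','side2'); shot('scene','scene2'); print(env.get_state()['time'])
Y=np.array([-X[1],X[0]])
for fn in ('side2','scene2'):
    p,W=cloud(fn)
    for k in C:
        D=W[...,:2]-C[k]; m=(abs(D@X)<.011)&(abs(D@Y)<.007)&(W[...,2]<.1); print(fn,k,m.sum(),np.median(W[m][:,2]).round(4))
    D=W[...,:2]-[.533,.0133]; m=(np.linalg.norm(D,axis=-1)<.011)&(W[...,2]<.1); print(fn,'stop',np.median(W[m][:,2]).round(4))
cv2.imwrite('pics/crop2.png',np.hstack([cv2.imread('pics/side2.png')[100:330,210:470],cv2.imread('pics/scene2.png')[120:350,130:400]]))
```

```text
hit True tip z 0.0761 xy [0.5232 0.1692] dF [-3.1 -0.4  7.4] 7.85
hit True tip z 0.0761 xy [ 0.5437 -0.1425] dF [-1.2  1.5  7.7] 12.2667
13.7667
side2 fan 86 0.0755
side2 mains 77 0.0788
side2 tt 44 0.0749
side2 stop 0.0825
scene2 fan 49 0.0765
scene2 mains 49 0.0787
scene2 tt 113 0.0765
scene2 stop 0.0839
```

View pics/crop2.png

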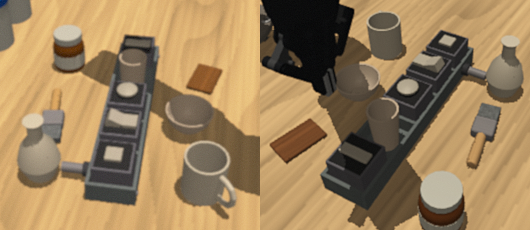

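The fan and turntable tops are at 76 mm, the rocker is on, the stop key is up, and the bystanders haven't moved.

```bash
python3 -c "
from h import *
print(job.job_done())"
```

```text
the job is handed in; nothing more can be done
None
```

The job is handed in, with no verdict returned: by camera check, the mains rocker is on and the fan and turntable keys are fully home, pressed in that order, with the stop key still up and the bystanders visibly in place.

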